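# Dock the sharps container and bolt it in

### The arm

A 7-joint arm with a two-finger parallel gripper is mounted at the origin on a cart in front of the work surface, level with it; the furniture and walls round the work are solid. World frame = base frame: x ahead of the robot, y to its left, z up, the work surface at z = 0. Lengths are in mm, angles in degrees, forces in N, time in s.
With the tool pointing down it reaches from about 400 to 875 mm from the base axis. Payload 6.5 kg.
Tool frame: the origin (TCP) lies on the centre line of the jaws, within the pads' length; the fingertips stand 17 mm ahead of it and the grasp point (between the pads) lies 2 mm behind it; x points along the fingers, y is the direction in which the jaws open and shut, and the axes are right-handed (so a half turn about x gives the same grasp; the last joint's range is limited). The gripper opens to 88 mm and grips with 3 to 60 N. Pads are 18 mm wide; open, the fingers measure 123 mm over their backs; the gripper's body (75 mm by 187 mm) begins 45 mm behind the grasp point.
Start: joints at [60.779, 30.733, -0.252, 88.115, 0.149, 61.152, -4.079], TCP at [279.089, -587.026, 255.716] pointing down, gripper open.
Joint ranges: [-154.64, 154.64], [-21.42, 123.67], [-72.66, 72.17], [13.99, 137.28], [-74.86, 254.86], [10.95, 109.41], [-158.01, 158.01]. Speed limits (degrees/s): [136.94, 136.94, 180, 180, 180, 180, 180].

### API

Orientations are given as [roll, pitch, yaw] about the fixed x, y, z axes, in that order (R = Rz(yaw) Ry(pitch) Rx(roll)).
In Python, from cell import telemetry, grab_frame, get_calibration, ticket gives the robot as it stands. The module is installed in compiled form; this text tells all that it offers.
- The arm moves only by the tool drive_tool, never from a script. Its argument "commands" is a list of rows, each a list of 4 numbers: the shift along the tool's x, y, z as a fraction of full scale, then the turn about the tool's x as a fraction of full scale. In form: [[x, y, z, roll], ...]. A call has exactly 8 rows; each row is the pose to reach, as a shift and turn from the pose measured when the call began, along the tool's axes at that moment, turning the shorter way round; what a row does not reach only later rows make up. Full scale, the value 1, is 0.6 m for a shift and pi rad for a turn. A row lasts 1/8 s, in which the tool goes at most 62.5 mm and 10.7 degrees, less where a joint would pass 70% of its speed; a pose out of reach is approached as far as the arm can. A call with a number of a shift or a turn outside -1 to 1 is refused whole. A call with a gripper value outside its range is refused whole. "fingers" is the gripper's target within -1 to 1 (fully open at 1, half-way at 0, shut at -1), set as the call begins (left out, the last holds). The fingers move at their own pace and stop on an object; "squeeze" is the grip in N (left out, the last holds). Time passes only in rows, so rows that repeat a pose let the fingers close, or fill a call up. It gives the time, the measured TCP pose, the force and the opening at its end, in the units of the state.
- telemetry.get_state(): the state, without advancing time (a new reading comes with each control period).
- grab_frame(name): name is "scene" or "top" or "wrist"; returns the picture (384x512x3 uint8, red, green, blue); there is no depth.
- get_calibration(name): a dict with "fx", "fy", "cx", "cy" (pixels), "cam_to_world" (4x4, takes a point from camera to world coordinates). Camera axes: x right, y down, z forward; pixel columns grow to the right and rows downward; lengths in mm; the calibration is good to about 2 mm. A picture is of the moment at which its call begins: read the wrist's pose just before it. get_calibration takes no time and is no camera call; for the wrist camera it gives the pose at the moment of the call.
- ticket.close_job(): hands the job in, once; it reports no verdict.
The state is a dict: "clock": time; "qpos": joint angles; "joint_velocities": joint speeds; "effort": joint torques, N m; "tcp_pos": TCP position; "eef_rot": TCP orientation; "wrist_force": force on the tool from outside, world axes, zero at the start; "wrist_torque": the same for the moment, N m; "finger_gap": finger opening in mm.
Only numpy, scipy, OpenCV 4.12 (cv2) and the standard library are available. Lean on these libraries where they do the work, as an engineer would, in place of code of your own. Each camera call takes 0.05 s, during which the arm holds its last target. There are 200 camera calls.

### The job

The sharps container (yellow tub, red lid) stands loose on the worktop and has to be secured in its steel cradle. Slide it along the worktop, without lifting or tipping it, into the cradle's mouth and gently on past the two spring clips until it is fully home against the back; then lock it in: lift the bolt's handle out of its notch, slide the bolt across the mouth and feel for the notch at the other end until the handle drops right down into it. Do not ram the container into the cradle, and leave the bottle with the red cap, the orange caddy and the steel file stand where they are.

Things in the scene. Friction and masses are not known exactly. Their poses are not given: they have to be found in the camera images.
- sharps_box: Loose sharps container: yellow tub, red lid, 110 mm long (its x), 86 wide (y, too wide to grip: push it), 88 tall, upright sides, 0.3 to 0.65 kg, slides with 1 to 3 N of friction. Origin: centre of underside. Starts with x within 0.5 rad of the cradle's x: the end to go in first (+x) is away from the robot. A groove 18 mm wide down each long side, 20 mm ahead of the middle, takes the cradle's clips.
- cradle: Fixed cradle of pale grey sheet steel, without a floor: the container slides in on the worktop. Origin: on the worktop, where the container's origin is when fully home. Its x axis points in, away from the robot; its mouth is open to -x. Side walls 93 mm apart inside, 50 mm high, from x = -52 mm to the back at x = +55.5 mm (66 mm high). A strap over the rear half, 95 mm up, stops the container being lifted out.
- cradle_mouth (a point): Middle of the gap between the front ends of the cradle's low guides, on the worktop, at x = -106 mm in the cradle's frame. The guides are 18 mm high; they continue the walls, under the bolt, from x = -52 to -79 mm (93 mm apart inside) and then flare out to 119 mm apart inside here.
- cradle_clips (a point): Midway between the two clips, at x = +20 mm, 36 mm up in the cradle's frame: a sprung round nose on each side stands 2 mm into the container's path. The push grows to 6 to 16 N where the container meets them, about 40 mm before home, stays at 5 to 10 N, and eases as they click into its grooves, just before it stops hard against the back.
- bolt_axis (a point): Point on the axis of the barrel bolt's rod, in the middle of the mouth: x = -65 mm, y = 0, 50 mm up in the cradle's frame. The 12 mm rod lies along the cradle's y, on the right (-y) of the mouth when back, in front of an upright plate 64 mm high, and shoots to +y into a keeper on the left wall. It passes 4 mm in front of the container when that is fully home; else the container blocks it.
- bolt (a joint): Slide of the bolt, m: 0 = fully back (mouth open), 0.1195 = end of travel, along the cradle's +y; about 2 N of friction. It moves only 3 mm while the handle lies in a notch. Open notch at 0. The other, 12 mm wide, is in an adjustable plate, set differently each time: its middle lies anywhere from 0.100 to 0.118, and the handle, let go within 4 mm of it, drops in: feel for it.
- bolt_handle (a joint): Angle of the bolt's handle about the rod, rad: 0 = down in a notch, pointing to the cradle's -x (to the robot), 0.10 rad above level; grows as the knob is lifted up and over towards +x, to 1.45. Above about 0.8 it clears the wall and the bolt slides; away from the notches the wall stops it at about 0.6 to 0.7; over a notch it falls in by its own weight.
- bolt_knob (a point): Centre of the handle's black ball knob, 21 mm across, on a 9 mm shank; it moves on an arc of 42 mm radius about the rod's axis. With the bolt back and the handle down it is at (-107, -187, +54) mm in the cradle's frame, with 30 mm clear on either side along the cradle's y.
- red_cap_bottle: Bystander: dark bottle with a red cap, 29 mm across, 58 mm tall, left of the cradle. Origin: centre of its underside.
- caddy: Bystander: orange instrument caddy 70 x 109 x 90 mm, behind the upright side panel of the wall cabinet. Origin: centre of its underside.
- file_stand: Bystander: steel block 51 x 56 mm, 75 mm tall with the coloured handles of the files in it, right of the cradle. Origin: centre of its underside.

How it is judged (in metres and radians):
On the way, in this order (a step that is already met when the one before it is completed fails the run):
1. the container is fully home in the cradle, with the bolt still back (x of sharps_box in the frame of cradle above -0.004 m and horizontal distance between sharps_box and cradle below 0.008 m and angle between the x axis of sharps_box and the x axis of cradle, either way round below 0.08 rad and value of joint bolt below 0.02 m), for 0.2 s.
2. the bolt is slid across the mouth (value of joint bolt above 0.096 m), for 0.1 s.
At the end, for the whole second after the job is handed in: The container stands in the cradle at rest, upright (within 0.05 rad), square (within 0.08 rad), within 8 mm of the home position and no more than 4 mm short of the back; the bolt is at least 96 mm across and its handle lies down in the far notch (below 0.2 rad) (x of sharps_box in the frame of cradle above -0.004 m and horizontal distance between sharps_box and cradle below 0.008 m and angle between the x axis of sharps_box and the x axis of cradle, either way round below 0.08 rad and angle between sharps_box's own z axis and vertical below 0.05 rad and linear speed of sharps_box below 0.01 m/s and value of joint bolt above 0.096 m and value of joint bolt_handle below 0.2 rad); the robot touches nothing.
It fails at once if the container is lifted more than 15 mm (height (world z) of sharps_box above 0.015 m).
It fails at once if the container is tipped more than 0.2 rad (angle between sharps_box's own z axis and vertical above 0.2 rad).
It fails at once if the container is rammed into the cradle (over 40 N between them) (contact force between sharps_box and cradle above 40 N).
It fails at once if a bystander (red-capped bottle, caddy or file stand) is moved more than 20 mm (distance of any of red_cap_bottle, caddy, file_stand from where it was at the start of the episode above 0.02 m).
It also fails if it takes over 67 s, if anything falls off the work surface, if the arm or the gripper's body presses on something with over 40 N, if the wrist force passes 120 N, or if a joint passes its speed limit or range.

## Working session

There is one attempt and no reset: what is moved stays moved. The work goes in short steps, Python scripts to look and compute and a tool call to move; the robot and the scene stay as the last step left them, time stands still between calls to the robot, and variables do not carry over. Pictures are saved under pics/ and viewed, about 8 in all and at most 12, crops included, and the job is handed in when it is done.

Besides the shell and the picture viewer there is one more tool, called after "Emit:" by a JSON object that holds its "fn" and its "kwargs", one argument or row to a line. drive_tool: Moves the arm, as the interface text tells. Its arguments: {"type":"object","properties":{"commands":{"type":"array"},"fingers":{"type":"number"},"squeeze":{"type":"number"}},"required":["commands"]}

```bash
ls; mkdir -p pics; cat > h.py <<'E'
import numpy as np,cv2
from cell import telemetry,grab_frame,get_calibration,ticket
def px2w(c,u,v,z):
    M=np.array(c["cam_to_world"]);d=M[:3,:3]@np.array([(u-c["cx"])/c["fx"],(v-c["cy"])/c["fy"],1])
    o=M[:3,3];return o+d*(z-o[2])/d[2]
def w2px(c,p):
    M=np.array(c["cam_to_world"]);q=M[:3,:3].T@(np.array(p,float)-M[:3,3])
    return c["fx"]*q[0]/q[2]+c["cx"],c["fy"]*q[1]/q[2]+c["cy"]
E
python3 - <<'E'
from h import *
print(telemetry.get_state())
for n in("scene","top"):
    im=grab_frame(n);c=get_calibration(n);print(n,c)
    cv2.imwrite(f"pics/{n}0.png",cv2.resize(im[...,::-1],(800,600),interpolation=cv2.INTER_CUBIC))
    cv2.imwrite(f"pics/{n}0_raw.png",im[...,::-1])
E
```

```text
pics
{'clock': 0.0, 'qpos': array([60.77903077, 30.77594348, -0.25476215, 88.16900479,  0.14803549,
       61.14904025, -4.079061  ]), 'joint_velocities': array([-0.02878696,  0.00151536,  0.05269998,  0.01687177, -0.00778487,
       -0.01796387, -0.0579202 ]), 'effort': array([-2.42001915e-04, -5.70974600e+01,  9.90754813e-01, -2.51594067e+01,
       -5.62954566e-02,  1.80208980e-02,  1.45708555e-04]), 'tcp_pos': array([ 278.85212237, -586.53056179,  254.86804078]), 'eef_rot': array([-86.41822304,  89.90633896, 119.01421543]), 'wrist_force': array([ 0.49557658,  0.07512924, -0.31681855]), 'wrist_torque': array([0.01149995, 0.00047008, 0.0022092 ]), 'finger_gap': 88.0237894555246}
scene {'fx': 382.6371193446901, 'fy': 382.6371193446901, 'cx': 259.0427354796729, 'cy': 193.4013974199476, 'cam_to_world': array([[-6.13833145e-01, -3.46595697e-01,  7.09281533e-01,
         8.17998732e+00],
       [-7.89068801e-01,  2.41980671e-01, -5.64637744e-01,
         4.39239183e+02],
       [ 2.40685914e-02, -9.06265291e-01, -4.22023607e-01,
         4.28686805e+02],
       [ 0.00000000e+00,  0.00000000e+00,  0.00000000e+00,
         1.00000000e+00]])}
top {'fx': 377.7190172126686, 'fy': 377.7190172126686, 'cx': 256.2960539882154, 'cy': 187.8214924156876, 'cam_to_world': array([[ 1.36588935e-02, -9.75991808e-01,  2.17378528e-01,
         4.08209543e+02],
       [-9.99906526e-01, -1.34651081e-02,  2.37273450e-03,
        -6.55084712e+01],
       [ 6.11255931e-04, -2.17390618e-01, -9.76084497e-01,
         1.03780800e+03],
       [ 0.00000000e+00,  0.00000000e+00,  0.00000000e+00,
         1.00000000e+00]])}
```

View pics/scene0.png

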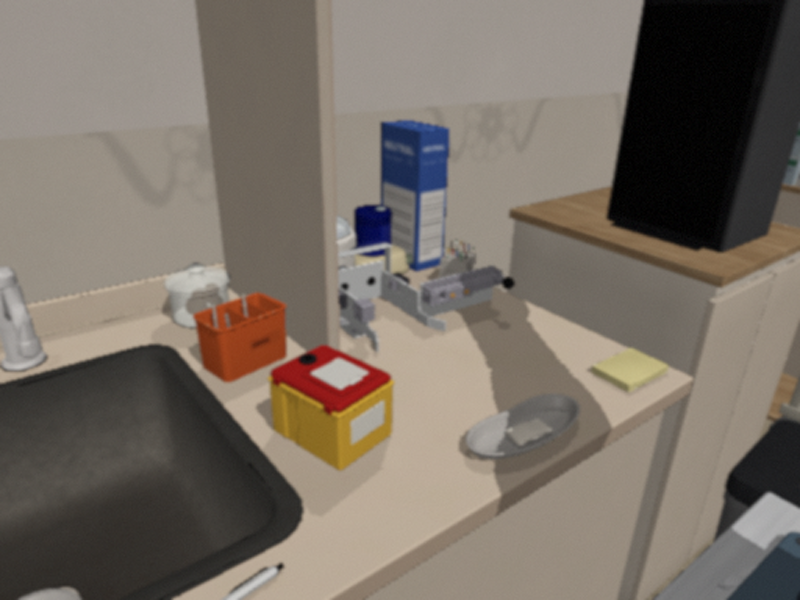

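View pics/top0.png

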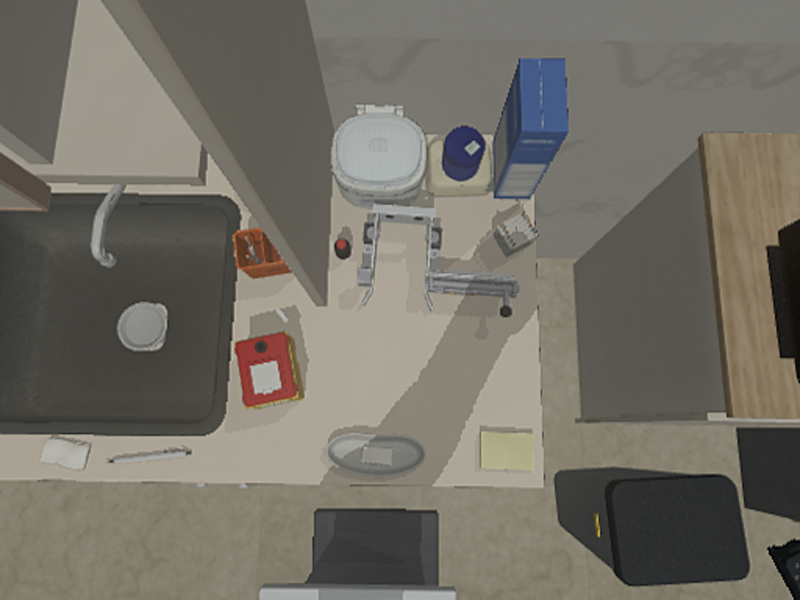

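The scene view shows the container at (330,405), the cradle beside the upright panel and the knob at (508,283). In the top view the lid is at (267,370), the cradle at (400,255), the knob at (506,311), the bottle at (342,247) and the panel's front edge at (322,303). Next I'll enlarge the cradle and the box.

```bash
python3 - <<'E'
from h import *
im=cv2.imread("pics/top0_raw.png")
a=im[120:220,140:350]   # v120..220,u140..350
cv2.imwrite("pics/crop1.png",cv2.resize(im[120:270,145:345],(800,600),interpolation=cv2.INTER_CUBIC))
E
```

```text
(no output)
```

View pics/crop1.png

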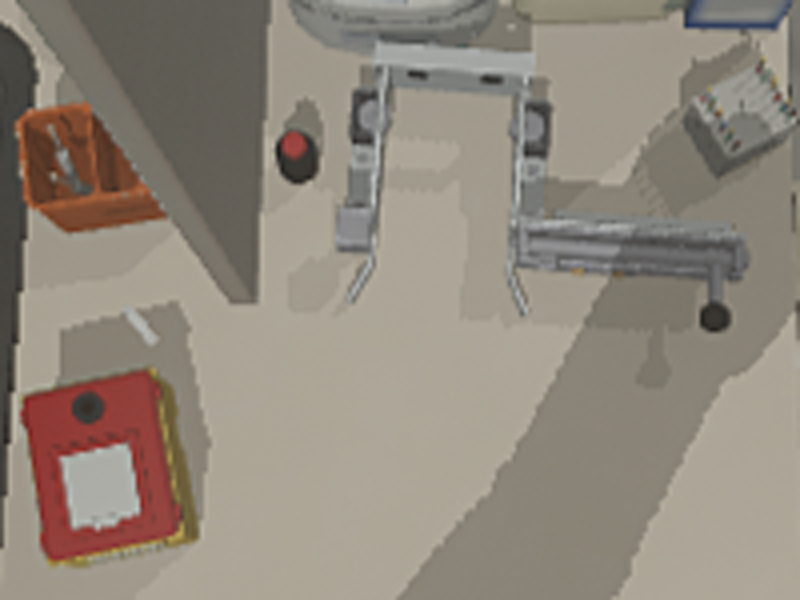

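```bash
cat > fit.py <<'E'
from h import *
from scipy.optimize import least_squares
def fit(c,P,U,x0):
    def f(x):
        s,co=np.sin(x[2]),np.cos(x[2])
        return np.concatenate([np.subtract(w2px(c,[x[0]+co*p[0]-s*p[1],x[1]+s*p[0]+co*p[1],p[2]]),u) for p,u in zip(P,U)])
    r=least_squares(f,x0);return r.x,r.fun.reshape(-1,2)
E
python3 - <<'E'
from fit import *
c=get_calibration("top")
g=lambda x,y:((x+.5)/4+145-.5,(y+.5)/4+120-.5)
x,r=fit(c,[(-107,-187,54),(-106,59.5,18),(-106,-59.5,18)],[g(714,317),g(351,300),g(523,313)],[650,-80,0])
print("cradle",x[:2],np.degrees(x[2]),r.round(1))
U=[g(23,388),g(156,370),g(185,545),g(48,562)]
for u in U: print(px2w(c,*u,88).round())
x,r=fit(c,[(55,43,88),(55,-43,88),(-55,-43,88),(-55,43,88)],U,[450,100,0.2])
print("box",x[:2],np.degrees(x[2]),r.round(1))
for n,u,z in(("bottle",(293,143),58),("panel corner",(247,302),0),("panelL",(232,302),0),("file",(740,110),75),("shelf blue",(687,25),0)): print(n,px2w(c,*g(*u),z).round())
M=np.array(get_calibration("wrist")["cam_to_world"]);print(M.round(2))
E
```

```text
cradle [717.42681253 -62.01992765] -3.394669317718577 [[ 0.6  0.1]
 [-0.4  0. ]
 [-0.3 -0.1]]
[541. 204.  88.]
[554. 120.  88.]
[445.  96.  88.]
[433. 181.  88.]
box [493.37158094 150.30155155] 10.785193133376435 [[ 0.4  0.8]
 [ 0.9 -0.6]
 [-0.5 -1. ]
 [-0.8  0.8]]
bottle [715.  42.  58.]
panel corner [616.  77.   0.]
panelL [616.  87.   0.]
file [ 737. -258.   75.]
shelf blue [ 827. -236.    0.]
[[ 4.3000e-01 -8.6000e-01 -2.6000e-01  3.4586e+02]
 [-9.0000e-01 -4.1000e-01 -1.2000e-01 -5.5554e+02]
 [-0.0000e+00  2.9000e-01 -9.6000e-01  3.8352e+02]
 [ 0.0000e+00  0.0000e+00  0.0000e+00  1.0000e+00]]
```

```bash
cat > plan.py <<'E'
from h import *
from scipy.spatial.transform import Rotation as Ro
C=np.array([717.4,-62.0]);YAW=-3.4
def c2w(x,y,z):
    a=np.radians(YAW);return np.array([C[0]+x*np.cos(a)-y*np.sin(a),C[1]+x*np.sin(a)+y*np.cos(a),z])
def w2c(p):
    a=np.radians(YAW);d=np.array(p[:2])-C;return np.array([d[0]*np.cos(a)+d[1]*np.sin(a),-d[0]*np.sin(a)+d[1]*np.cos(a),p[2]])
def st(): 
    s=telemetry.get_state();R=Ro.from_euler("xyz",s["eef_rot"],degrees=True).as_matrix();return s,R
def show():
    s,R=st();y=np.degrees(np.arctan2(R[1,1],R[0,1]))
    print("t",round(s["clock"],2),"tcp",s["tcp_pos"].round(1),"cr",w2c(s["tcp_pos"]).round(1),"yawY",round(y,1),"x",R[:,0].round(3),"F",s["wrist_force"].round(1),"gap",round(s["finger_gap"],1),"q",s["qpos"].round(0))
def plan(T):
    "T: list of (xyz, yaw of tool y)"
    s,R=st();y0=np.degrees(np.arctan2(R[1,1],R[0,1]))
    for p,y in T:
        d=R.T@(np.array(p)-s["tcp_pos"]);dy=(y-y0+90)%180-90
        print([*(d/600).round(4).tolist(),round(-dy/180,4)])
E
python3 - <<'E'
from plan import *
show();s,R=st();print(R.round(2))
b=np.array([493.4,150.3]);a=np.radians(10.8);n=np.array([-np.sin(a),np.cos(a)])
for o in (75,54): print(b+n*o)
plan([((460,-200,230),10.8),((*(b+n*85),230),10.8)])
E
```

```text
t 0.1 tcp [ 278.8 -586.6  254.9] cr [-406.7 -549.7  254.9] yawY -64.6 x [-0.001  0.001 -1.   ] F [ 0.   0.1 -0.1] gap 88.2 q [61. 31. -0. 88.  0. 61. -4.]
[[-0.    0.43 -0.9 ]
 [ 0.   -0.9  -0.43]
 [-1.   -0.    0.  ]]
[479.34640141 223.9715438 ]
[483.28140901 203.34351154]
[0.0422, -0.4521, -0.5494, np.float64(-0.4187)]
[0.0431, -1.0926, -0.8861, np.float64(-0.4187)]
```

Emit:
{"fn": "drive_tool", "kwargs": {
  "commands": [
    [0.04, -0.45, -0.55, -0.42],
    [0.04, -0.45, -0.55, -0.42],
    [0.04, -0.45, -0.55, -0.42],
    [0.04, -0.45, -0.55, -0.42],
    [0.04, -0.45, -0.55, -0.42],
    [0.04, -0.45, -0.55, -0.42],
    [0.04, -0.45, -0.55, -0.42],
    [0.04, -0.45, -0.55, -0.42]
  ],
  "fingers": 1
}}

```text
clock: 1.1
tcp_pos: [462.4, -196.4, 231.2]
eef_rot: [173.4, 89.8, 94.9]
wrist_force: [0.5, -0.4, -0.2]
finger_gap: 87.9
```

```bash
python3 - <<'E'
from plan import *
show()
b=np.array([493.4,150.3]);a=np.radians(10.8);n=np.array([-np.sin(a),np.cos(a)])
plan([((*(b+n*80),230),10.8),((*(b+n*80),53),10.8)])
E
```

```text
t 1.1 tcp [ 462.4 -196.4  231.2] cr [-246.6 -149.3  231.2] yawY 11.6 x [-0.     0.003 -1.   ] F [ 0.5 -0.4 -0.2] gap 87.9 q [ 38.  20. -25. 110.  10.  52.  20.]
[0.0044, 0.1682, -0.6891, np.float64(0.0042)]
[0.2994, 0.168, -0.6881, np.float64(0.0042)]
```

Emit:
{"fn": "drive_tool", "kwargs": {
  "commands": [
    [0.004, 0.168, -0.69, 0.004],
    [0.004, 0.168, -0.69, 0.004],
    [0.004, 0.168, -0.69, 0.004],
    [0.004, 0.168, -0.69, 0.004],
    [0.004, 0.168, -0.69, 0.004],
    [0.004, 0.168, -0.69, 0.004],
    [0.004, 0.168, -0.69, 0.004],
    [0.1, 0.168, -0.69, 0.004]
  ]
}}

```text
clock: 2.1
tcp_pos: [480.9, 235.5, 175.3]
eef_rot: [130.7, 89.3, 51.8]
wrist_force: [-0.6, -0.6, -1.9]
finger_gap: 88.2
```

```bash
python3 - <<'E'
from plan import *
show()
b=np.array([493.4,150.3]);a=np.radians(10.8);n=np.array([-np.sin(a),np.cos(a)])
plan([((*(b+n*80),53),10.8),((*(b+n*56),53),10.8)])
im=grab_frame("top");cv2.imwrite("pics/top1.png",cv2.resize(im[110:290,110:350][...,::-1],(800,600),interpolation=cv2.INTER_CUBIC))
E
```

```text
t 2.1 tcp [480.9 235.5 175.3] cr [-253.7  283.   175.3] yawY 11.0 x [ 0.008  0.01  -1.   ] F [-0.6 -0.6 -1.9] gap 88.2 q [ -6.  29. -31. 108.  20.  47. -37.]
[0.2037, -0.0082, 0.0117, np.float64(0.0013)]
[0.2033, -0.0084, 0.0517, np.float64(0.0013)]
```

View pics/top1.png

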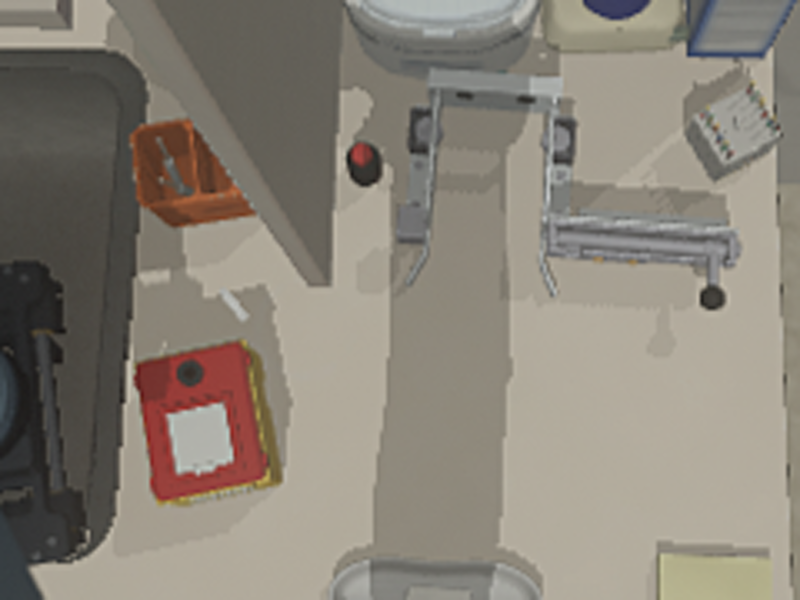

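Emit:
{"fn": "drive_tool", "kwargs": {
  "commands": [
    [0.1, -0.008, 0.01, 0],
    [0.2, -0.008, 0.012, 0],
    [0.204, -0.008, 0.012, 0],
    [0.204, -0.008, 0.012, 0],
    [0.204, -0.008, 0.022, 0],
    [0.204, -0.008, 0.032, 0],
    [0.204, -0.008, 0.042, 0],
    [0.204, -0.008, 0.05, 0]
  ]
}}

```text
clock: 3.15
tcp_pos: [476.5, 199.4, 44.3]
eef_rot: [-131.0, 89.7, 149.9]
wrist_force: [-0.1, 4.0, 1.8]
finger_gap: 87.8
```

```bash
python3 - <<'E'
from plan import *
show()
b0=np.array([493.4,150.3]);b1=np.array([485,-48.2])
T=[]
for k in range(1,17):
    f=k/16;y=10.8+(-3.4-10.8)*f;a=np.radians(y);b=b0+(b1-b0)*f
    T.append(((*(b+52*np.array([-np.sin(a),np.cos(a)])),53),y))
plan(T[:8]);print(T[-1])
E
```

```text
t 3.15 tcp [476.5 199.4  44.3] cr [-256.   246.7   44.3] yawY 10.9 x [-0.005  0.003 -1.   ] F [-0.1  4.   1.8] gap 87.8 q [ -8.  40. -24. 113.  29.  33. -42.]
[-0.0147, 0.0088, 0.0191, np.float64(0.0056)]
[-0.0147, 0.0054, 0.0393, np.float64(0.0105)]
[-0.0148, 0.002, 0.0595, np.float64(0.0154)]
[-0.0149, -0.0015, 0.0797, np.float64(0.0204)]
[-0.0149, -0.0049, 0.0999, np.float64(0.0253)]
[-0.015, -0.0083, 0.1202, np.float64(0.0302)]
[-0.015, -0.0118, 0.1405, np.float64(0.0352)]
[-0.0151, -0.0152, 0.1608, np.float64(0.0401)]
((np.float64(488.08393142595), np.float64(3.7084710520358044), 53), -3.4000000000000004)
```

Emit:
{"fn": "drive_tool", "kwargs": {
  "commands": [
    [-0.01, 0.003, -0.006, 0],
    [-0.017, 0.005, 0.0, 0.005],
    [-0.015, 0.003, 0.03, 0.01],
    [-0.015, 0.0, 0.056, 0.018],
    [-0.015, -0.004, 0.082, 0.025],
    [-0.015, -0.008, 0.108, 0.03],
    [-0.015, -0.012, 0.135, 0.036],
    [-0.015, -0.015, 0.16, 0.041]
  ]
}}

```text
clock: 4.15
tcp_pos: [485.8, 102.2, 52.9]
eef_rot: [-121.2, 89.7, 152.3]
wrist_force: [0.5, 3.7, 1.0]
finger_gap: 88.3
```

```bash
python3 - <<'E'
from plan import *
show()
b0=np.array([493.4,150.3]);b1=np.array([485,-48.2])
T=[]
for k in range(1,17):
    f=k/16;y=10.8+(-3.4-10.8)*f;a=np.radians(y);b=b0+(b1-b0)*f
    T.append(((*(b+52*np.array([-np.sin(a),np.cos(a)])),53),y))
plan(T[8:])
E
```

```text
t 4.15 tcp [485.8 102.2  52.9] cr [-241.   150.2   52.9] yawY 3.5 x [-0.005  0.003 -1.   ] F [0.5 3.7 1. ] gap 88.3 q [  2.  37. -23. 116.  27.  32. -37.]
[-0.0002, -0.0006, 0.0194, np.float64(0.0036)]
[-0.0003, -0.0014, 0.04, np.float64(0.0085)]
[-0.0003, -0.0021, 0.0606, np.float64(0.0134)]
[-0.0004, -0.0029, 0.0813, np.float64(0.0184)]
[-0.0004, -0.0037, 0.1019, np.float64(0.0233)]
[-0.0005, -0.0045, 0.1226, np.float64(0.0282)]
[-0.0005, -0.0053, 0.1433, np.float64(0.0332)]
[-0.0006, -0.0061, 0.1641, np.float64(0.0381)]
```

Emit:
{"fn": "drive_tool", "kwargs": {
  "commands": [
    [0, 0, 0.02, 0.004],
    [0, -0.001, 0.04, 0.009],
    [0, -0.002, 0.061, 0.014],
    [0, -0.003, 0.081, 0.02],
    [0, -0.004, 0.102, 0.026],
    [0, -0.005, 0.123, 0.031],
    [0, -0.005, 0.143, 0.036],
    [-0.001, -0.006, 0.163, 0.038]
  ]
}}

```text
clock: 5.15
tcp_pos: [487.6, 3.1, 53.0]
eef_rot: [-105.8, 89.6, 160.7]
wrist_force: [-0.4, 1.4, -1.6]
finger_gap: 88.2
```

```bash
python3 - <<'E'
from plan import *
show()
T=[((485,30,53),-3.4),((485,60,150),-3.4)]
plan(T)
E
```

```text
t 5.15 tcp [487.6   3.1  53. ] cr [-233.2   51.4   53. ] yawY -3.4 x [-0.006  0.002 -1.   ] F [-0.4  1.4 -1.6] gap 88.2 q [ 12.  37. -22. 118.  26.  31. -32.]
[0.0001, -0.0071, -0.0444, np.float64(-0.0002)]
[-0.1615, -0.0111, -0.0946, np.float64(-0.0002)]
```

Emit:
{"fn": "drive_tool", "kwargs": {
  "commands": [
    [0, -0.007, -0.044, 0],
    [-0.05, -0.009, -0.06, 0],
    [-0.15, -0.01, -0.06, -0.04],
    [-0.16, -0.07, 0, -0.1],
    [-0.16, -0.128, 0.086, -0.16],
    [-0.16, -0.128, 0.086, -0.22],
    [-0.16, -0.128, 0.086, -0.28],
    [-0.16, -0.128, 0.086, -0.34]
  ],
  "fingers": -0.1
}}

```text
clock: 6.15
tcp_pos: [407.6, -45.7, 149.1]
eef_rot: [-152.8, 89.6, 174.5]
wrist_force: [0.6, -0.6, 0.3]
finger_gap: 39.7
```

```bash
python3 - <<'E'
from plan import *
show()
T=[(c2w(-309,0,150),86.6),(c2w(-309,0,53),86.6)]
plan(T);print(T)
c=get_calibration("top");im=grab_frame("top");cv2.imwrite("pics/top2.png",cv2.resize(im[110:290,170:370][...,::-1],(800,720),interpolation=cv2.INTER_CUBIC)[:600])
E
```

```text
t 6.15 tcp [407.6 -45.7 149.1] cr [-310.2   -2.1  149.1] yawY 57.3 x [-0.008  0.001 -1.   ] F [ 0.6 -0.6  0.3] gap 39.7 q [ 38.  24. -44. 125.  26.  40.  33.]
[-0.0015, 0.0041, 0.0, np.float64(-0.1628)]
[0.1602, 0.0047, 0.0011, np.float64(-0.1628)]
[(array([408.94389317, -43.67433057, 150.        ]), 86.6), (array([408.94389317, -43.67433057,  53.        ]), 86.6)]
```

View pics/top2.png

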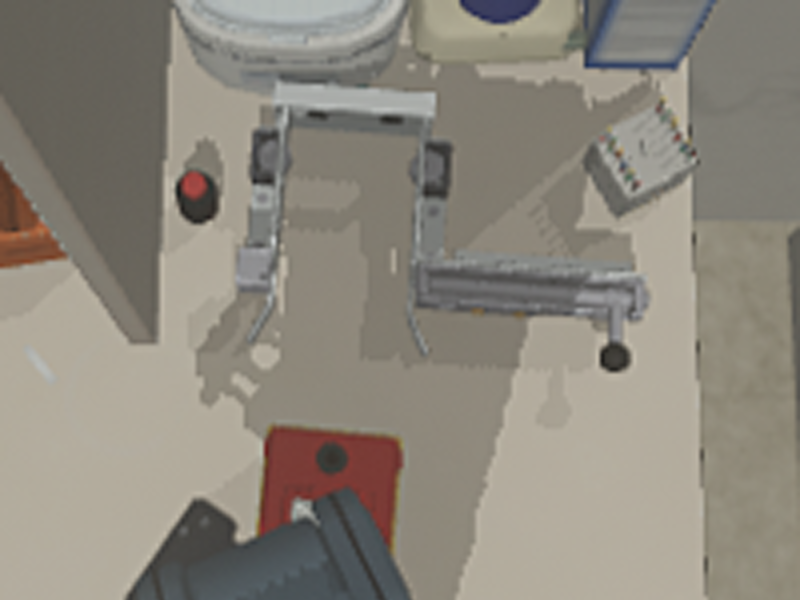

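The box is now in front of the mouth, with its front lid corners at (267,430) and (402,440), roughly square to the cradle. The bystanders have not moved. I'll compute the offsets.

```bash
python3 - <<'E'
from plan import *
from fit import fit
c=get_calibration("top");g=lambda x,y:((x+.5)/4+170-.5,(y+.5)/4+110-.5)
A,B=[px2w(c,*g(*u),88) for u in((268,429),(402,439))]
print(w2c(A),w2c(B),np.degrees(np.arctan2(*(A-B)[[0,1]])))
for n,u in(("L side bottom",(261,520)),("R",(394,545))): print(n,w2c(px2w(c,*g(*u),88)))
x,r=fit(c,[(-107,-187,54),(-106,59.5,18),(-106,-59.5,18),(55.5,0,66)],[g(614,357),g(250,341),g(424,352),g(354,95)],[717,-62,-.05])
print("cradle",x[:2],np.degrees(x[2]),r.round(1))
E
```

```text
[-176.24810114   37.20023988   88.        ] [-176.40777403  -47.83554795   88.        ] 3.507584962954082
L side bottom [-233.64914017   36.73837208   88.        ]
R [-243.02642422  -47.18217184   88.        ]
cradle [718.44313811 -62.40671127] -3.558974118898453 [[ 0.6 -0.1]
 [-0.1 -0.7]
 [-0.5 -0.2]
 [-0.1  1. ]]
```

```bash
python3 - <<'E'
from plan import *
plan([(c2w(-309,-5,150),86.6),(c2w(-309,-5,54),86.6)])
E
```

```text
[-0.0016, -0.0032, 0.0041, np.float64(-0.1605)]
[0.1584, -0.0027, 0.0052, np.float64(-0.1605)]
```

Emit:
{"fn": "drive_tool", "kwargs": {
  "commands": [
    [-0.002, -0.003, 0.002, -0.06],
    [-0.002, -0.003, 0.003, -0.12],
    [-0.002, -0.003, 0.004, -0.161],
    [0.02, -0.003, 0.004, -0.161],
    [0.08, -0.003, 0.005, -0.161],
    [0.13, -0.003, 0.005, -0.161],
    [0.158, -0.003, 0.005, -0.161],
    [0.158, -0.003, 0.005, -0.161]
  ]
}}

```text
clock: 7.2
tcp_pos: [406.9, -48.9, 52.8]
eef_rot: [179.9, 89.3, 176.5]
wrist_force: [0.5, -0.1, 0.2]
finger_gap: 39.7
```

```bash
python3 - <<'E'
from plan import *
show()
plan([(c2w(-309+a,-5+b,54),86.6) for a,b in((13,0),(40,1.5),(70,4),(85,5.3),(130,5.3),(165,5))])
E
```

```text
t 7.2 tcp [406.9 -48.9  52.8] cr [-310.7   -5.3   52.8] yawY 86.5 x [-0.012  0.001 -1.   ] F [ 0.5 -0.1  0.2] gap 39.7 q [ 33.  37. -39. 127.  45.  31.  45.]
[-0.0024, 0.0006, 0.0245, np.float64(-0.0005)]
[-0.0029, 0.0031, 0.0695, np.float64(-0.0005)]
[-0.0035, 0.0074, 0.1195, np.float64(-0.0005)]
[-0.0038, 0.0096, 0.1445, np.float64(-0.0005)]
[-0.0046, 0.0097, 0.2195, np.float64(-0.0005)]
[-0.0053, 0.0093, 0.2778, np.float64(-0.0005)]
```

Emit:
{"fn": "drive_tool", "kwargs": {
  "commands": [
    [-0.002, 0.001, 0.016, 0],
    [-0.002, 0.001, 0.03, 0],
    [-0.003, 0.002, 0.05, 0],
    [-0.003, 0.003, 0.07, 0],
    [-0.003, 0.005, 0.09, 0],
    [-0.003, 0.007, 0.11, 0],
    [-0.004, 0.009, 0.13, 0],
    [-0.004, 0.01, 0.145, 0]
  ]
}}

```text
clock: 8.2
tcp_pos: [495.1, -48.0, 54.2]
eef_rot: [179.2, 89.3, 175.7]
wrist_force: [-3.5, -0.4, 1.8]
finger_gap: 39.7
```

```bash
python3 - <<'E'
from plan import *
show()
plan([(c2w(a,0,54),86.6) for a in(-200,-150,-115)])
c=get_calibration("top");im=grab_frame("top");cv2.imwrite("pics/top3.png",cv2.resize(im[110:260,190:340][...,::-1],(600,600),interpolation=cv2.INTER_CUBIC))
E
```

```text
t 8.2 tcp [495.1 -48.   54.2] cr [-222.8    0.8   54.2] yawY 86.5 x [-0.011  0.001 -1.   ] F [-3.5 -0.4  1.8] gap 39.7 q [ 31.  42. -40. 115.  43.  39.  50.]
[-0.0001, -0.0012, 0.038, np.float64(-0.0005)]
[-0.0011, -0.0011, 0.1213, np.float64(-0.0005)]
[-0.0017, -0.001, 0.1796, np.float64(-0.0005)]
```

View pics/top3.png

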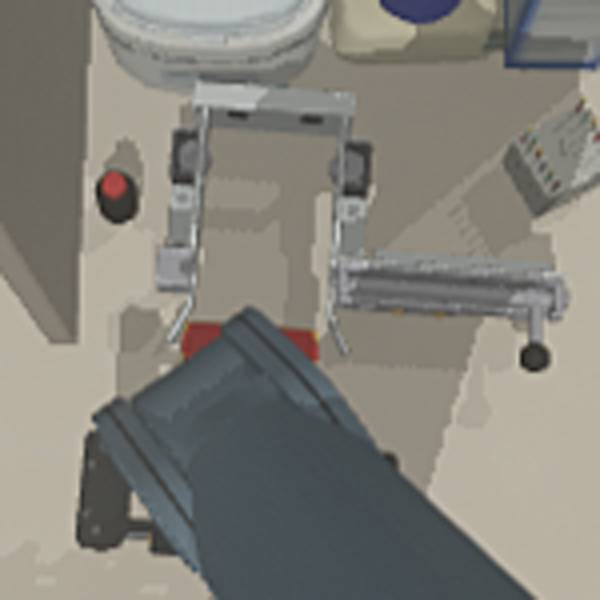

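The front edge of the lid runs from (185,322) to (318,332) and is now entering the flare. I'll check the lateral offset before going on.

```bash
python3 - <<'E'
from plan import *
c=get_calibration("top");g=lambda x,y:((x+.5)/4+190-.5,(y+.5)/4+110-.5)
for u in((185,322),(318,332)): print(w2c(px2w(c,*g(*u),88)))
E
```

```text
[-107.31470139   44.96275269   88.        ]
[-107.62132256  -40.7808601    88.        ]
```

Emit:
{"fn": "drive_tool", "kwargs": {
  "commands": [
    [0, -0.001, 0.013, 0],
    [0, -0.002, 0.026, 0],
    [0, -0.003, 0.04, 0],
    [-0.001, -0.003, 0.053, 0],
    [-0.001, -0.003, 0.067, 0],
    [-0.001, -0.003, 0.08, 0],
    [-0.001, -0.003, 0.093, 0],
    [-0.001, -0.003, 0.105, 0]
  ]
}}

```text
clock: 9.25
tcp_pos: [559.6, -53.6, 54.3]
eef_rot: [176.5, 89.4, 173.0]
wrist_force: [-2.1, 0.2, -2.2]
finger_gap: 39.9
```

```bash
python3 - <<'E'
from plan import *
show()
plan([(c2w(a,-.5,54),86.6) for a in(-130,-110,-100)])
E
```

```text
t 9.25 tcp [559.6 -53.6  54.3] cr [-158.    -1.    54.3] yawY 86.5 x [-0.01   0.001 -1.   ] F [-2.1  0.2 -2.2] gap 39.9 q [ 30.  46. -40. 106.  42.  44.  54.]
[0.0, 0.0009, 0.0467, np.float64(-0.0005)]
[-0.0003, 0.001, 0.0801, np.float64(-0.0005)]
[-0.0004, 0.001, 0.0967, np.float64(-0.0005)]
```

Emit:
{"fn": "drive_tool", "kwargs": {
  "commands": [
    [0, 0, 0.01, 0],
    [0, 0.001, 0.02, 0],
    [0, 0.001, 0.03, 0],
    [0, 0.001, 0.04, 0],
    [0, 0.001, 0.05, 0],
    [0, 0.001, 0.058, 0],
    [0, 0.001, 0.066, 0],
    [0, 0.001, 0.074, 0]
  ]
}}

```text
clock: 10.25
tcp_pos: [604.2, -55.7, 53.9]
eef_rot: [176.5, 89.4, 173.0]
wrist_force: [-4.0, -0.2, 2.5]
finger_gap: 39.5
```

```bash
python3 - <<'E'
from plan import *
show()
plan([(c2w(a,-.5,54),86.6) for a in(-100,-80,-64)])
E
```

```text
t 10.25 tcp [604.2 -55.7  53.9] cr [-113.4   -0.5   53.9] yawY 86.5 x [-0.01   0.001 -1.   ] F [-4.  -0.2  2.5] gap 39.5 q [ 29.  49. -40.  99.  41.  48.  56.]
[-0.0005, -0.0, 0.0223, np.float64(-0.0005)]
[-0.0008, 0.0, 0.0556, np.float64(-0.0005)]
[-0.0011, 0.0001, 0.0823, np.float64(-0.0005)]
```

Next I go through the clips, at about 3 mm per row.

Emit:
{"fn": "drive_tool", "kwargs": {
  "commands": [
    [0, 0, 0.005, 0],
    [0, 0, 0.01, 0],
    [0, 0, 0.015, 0],
    [0, 0, 0.02, 0],
    [0, 0, 0.025, 0],
    [0, 0, 0.03, 0],
    [-0.001, 0, 0.035, 0],
    [-0.001, 0, 0.04, 0]
  ]
}}

```text
clock: 11.25
tcp_pos: [625.4, -58.4, 53.2]
eef_rot: [-173.6, 89.1, -177.1]
wrist_force: [-10.4, -1.3, 3.1]
finger_gap: 39.7
```

```bash
python3 - <<'E'
from plan import *
show()
plan([(c2w(a,-.5,54),86.6) for a in(-72,-64)])
E
```

```text
t 11.25 tcp [625.4 -58.4  53.2] cr [-92.   -1.8  53.2] yawY 86.5 x [-0.016 -0.001 -1.   ] F [-10.4  -1.3   3.1] gap 39.7 q [ 28.  51. -40.  95.  40.  50.  58.]
[-0.0018, 0.0023, 0.0333, np.float64(-0.0008)]
[-0.0021, 0.0023, 0.0467, np.float64(-0.0008)]
```

Emit:
{"fn": "drive_tool", "kwargs": {
  "commands": [
    [-0.001, 0.001, 0.006, 0],
    [-0.001, 0.001, 0.011, 0],
    [-0.001, 0.001, 0.016, 0],
    [-0.001, 0.001, 0.02, 0],
    [-0.001, 0.001, 0.024, 0],
    [-0.001, 0.001, 0.028, 0],
    [-0.002, 0.001, 0.032, 0],
    [-0.002, 0.001, 0.036, 0]
  ]
}}

```text
clock: 12.25
tcp_pos: [644.8, -59.8, 53.2]
eef_rot: [-170.4, 88.8, -173.9]
wrist_force: [-7.5, -0.9, 1.9]
finger_gap: 39.7
```

```bash
python3 - <<'E'
from plan import *
show()
plan([(c2w(a,-.5,54),86.6) for a in(-68,-64)])
E
```

```text
t 12.25 tcp [644.8 -59.8  53.2] cr [-72.6  -2.2  53.2] yawY 86.4 x [-0.021 -0.002 -1.   ] F [-7.5 -0.9  1.9] gap 39.7 q [ 27.  53. -40.  92.  40.  52.  59.]
[-0.0016, 0.0028, 0.0076, np.float64(-0.0009)]
[-0.0017, 0.0028, 0.0143, np.float64(-0.0009)]
```

Emit:
{"fn": "drive_tool", "kwargs": {
  "commands": [
    [0, 0.001, 0.004, 0],
    [-0.001, 0.002, 0.006, 0],
    [-0.001, 0.002, 0.008, 0],
    [-0.001, 0.002, 0.01, 0],
    [-0.001, 0.002, 0.012, 0],
    [-0.001, 0.002, 0.014, 0],
    [-0.001, 0.002, 0.016, 0],
    [-0.001, 0.002, 0.016, 0]
  ]
}}

```text
clock: 13.25
tcp_pos: [653.1, -59.3, 53.5]
eef_rot: [-169.6, 88.6, -173.1]
wrist_force: [-9.1, -1.9, 3.9]
finger_gap: 39.8
```

```bash
python3 - <<'E'
from plan import *
show()
E
```

```text
t 13.25 tcp [653.1 -59.3  53.5] cr [-64.4  -1.1  53.5] yawY 86.5 x [-0.024 -0.003 -1.   ] F [-9.1 -1.9  3.9] gap 39.8 q [ 27.  53. -40.  90.  40.  53.  59.]
```

Emit:
{"fn": "drive_tool", "kwargs": {
  "commands": [
    [0, 0, 0.003, 0],
    [0, 0, 0.004, 0],
    [0, 0, 0.005, 0],
    [0, 0, 0.006, 0],
    [0, 0, 0.007, 0],
    [0, 0, 0.008, 0],
    [0, 0, 0.009, 0],
    [0, 0, 0.009, 0]
  ]
}}

```text
clock: 14.25
tcp_pos: [652.9, -59.3, 53.0]
eef_rot: [-169.2, 87.9, -172.7]
wrist_force: [-22.4, -0.3, 15.0]
finger_gap: 39.8
```

```bash
python3 - <<'E'
from plan import *
show()
E
```

```text
t 14.25 tcp [652.9 -59.3  53. ] cr [-64.6  -1.1  53. ] yawY 86.5 x [-0.036 -0.005 -0.999] F [-22.4  -0.3  15. ] gap 39.8 q [ 26.  53. -40.  90.  40.  54.  60.]
```

Emit:
{"fn": "drive_tool", "kwargs": {
  "commands": [
    [0, 0, -0.008, 0],
    [0, 0, -0.04, 0],
    [0, 0, -0.08, 0],
    [-0.08, 0, -0.12, 0],
    [-0.16, -0.1, -0.12, 0],
    [-0.18, -0.2, -0.13, 0],
    [-0.18, -0.3, -0.13, 0],
    [-0.18, -0.31, -0.13, 0]
  ]
}}

```text
clock: 15.25
tcp_pos: [567.6, -245.8, 165.5]
eef_rot: [-163.3, 88.0, -167.2]
wrist_force: [-0.6, 0.6, -0.5]
finger_gap: 39.9
```

```bash
python3 - <<'E'
from plan import *
show()
im=grab_frame("top");c=get_calibration("wrist");w=grab_frame("wrist")
print(np.array(c["cam_to_world"]).round(2).tolist(),c["fx"],c["cx"],c["cy"])
a=cv2.resize(im[110:260,190:340][...,::-1],(400,400),interpolation=cv2.INTER_CUBIC)
b=cv2.resize(w[:,:][...,::-1],(400,300))
cv2.imwrite("pics/w_raw.png",w[...,::-1])
cv2.imwrite("pics/mix4.png",np.hstack([cv2.resize(im[110:260,190:340][...,::-1],(384,384),interpolation=cv2.INTER_CUBIC),w[:,:,::-1][:, 48:464]]))
E
```

```text
t 15.25 tcp [ 567.6 -245.8  165.5] cr [-138.6 -192.4  165.5] yawY 86.1 x [-0.034 -0.008 -0.999] F [-0.6  0.6 -0.5] gap 39.9 q [ 49.  42. -44.  94.  34.  60.  79.]
[[0.07, 0.97, 0.25, 498.29], [1.0, -0.06, -0.03, -239.83], [-0.01, 0.25, -0.97, 296.25], [0.0, 0.0, 0.0, 1.0]] 336.34302523453545 259.2465327264607 195.7933178339166
```

View pics/mix4.png

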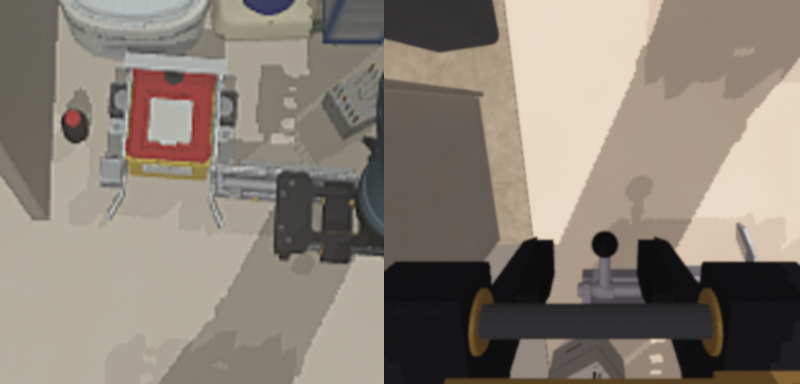

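The box sits in the cradle against the back. In the wrist view the knob is at raw (268,244), between the fingers.

```bash
python3 - <<'E'
from plan import *
c=get_calibration("wrist");k=px2w(c,268,244,54);print("knob",k,w2c(k),"model",c2w(-107,-187,54))
plan([((k[0],k[1],120),86.6),((k[0],k[1],59),86.6)])
E
```

```text
knob [ 600.58412431 -238.48141309   54.        ] [-106.14378703 -183.0987014    54.        ] model [ 599.49804655 -242.32506585   54.        ]
[0.0732, 0.0095, 0.0564, np.float64(-0.0017)]
[0.1748, 0.0103, 0.0599, np.float64(-0.0017)]
```

Emit:
{"fn": "drive_tool", "kwargs": {
  "commands": [
    [0.04, 0.008, 0.04, 0],
    [0.08, 0.008, 0.056, 0],
    [0.12, 0.008, 0.057, 0],
    [0.15, 0.008, 0.058, 0],
    [0.17, 0.008, 0.058, 0],
    [0.175, 0.008, 0.058, 0],
    [0.175, 0.008, 0.058, 0],
    [0.175, 0.008, 0.058, 0]
  ]
}}

```text
clock: 16.35
tcp_pos: [599.9, -240.0, 59.8]
eef_rot: [-166.7, 88.1, -170.5]
wrist_force: [0.1, -0.2, -0.2]
finger_gap: 39.7
```

Emit:
{"fn": "drive_tool", "kwargs": {
  "commands": [
    [0, 0, 0, 0],
    [0, 0, 0, 0],
    [0, 0, 0, 0],
    [0, 0, 0, 0],
    [0, 0, 0, 0],
    [0, 0, 0, 0],
    [0, 0, 0, 0],
    [0, 0, 0, 0]
  ],
  "fingers": -1,
  "squeeze": 8
}}

```text
clock: 17.35
tcp_pos: [600.1, -240.3, 60.0]
eef_rot: [-165.9, 88.1, -169.6]
wrist_force: [-0.5, -2.0, 4.8]
finger_gap: 19.9
```

```bash
python3 - <<'E'
from plan import *
show();s,R=st()
p=s["tcp_pos"];a0=.1
# arc relative to knob start, theta 0->1.0
T=[]
for th in np.linspace(.13,1.04,8):
    dx=-42*(np.cos(th+.1)-np.cos(.1));dz=42*(np.sin(th+.1)-np.sin(.1))
    d=c2w(dx,0,0)-c2w(0,0,0);T.append((p+d+[0,0,dz],86.3))
plan(T)
E
```

```text
t 17.35 tcp [ 600.1 -240.3   60. ] cr [-106.5 -184.9   60. ] yawY 86.3 x [-0.033 -0.006 -0.999] F [-0.5 -2.   4.8] gap 19.9 q [ 43.  52. -39.  92.  40.  53.  75.]
[-0.009, -0.0001, 0.0012, np.float64(-0.0001)]
[-0.0178, -0.0001, 0.0036, np.float64(-0.0001)]
[-0.0262, -0.0002, 0.007, np.float64(-0.0001)]
[-0.0341, -0.0002, 0.0116, np.float64(-0.0001)]
[-0.0413, -0.0002, 0.0171, np.float64(-0.0001)]
[-0.0478, -0.0002, 0.0235, np.float64(-0.0001)]
[-0.0533, -0.0002, 0.0307, np.float64(-0.0001)]
[-0.0579, -0.0002, 0.0386, np.float64(-0.0001)]
```

Emit:
{"fn": "drive_tool", "kwargs": {
  "commands": [
    [-0.009, 0, 0.001, 0],
    [-0.018, 0, 0.004, 0],
    [-0.026, 0, 0.007, 0],
    [-0.034, 0, 0.0115, 0],
    [-0.041, 0, 0.017, 0],
    [-0.048, 0, 0.0235, 0],
    [-0.053, 0, 0.031, 0],
    [-0.058, 0, 0.0385, 0]
  ],
  "squeeze": 14
}}

```text
clock: 18.35
tcp_pos: [624.7, -241.6, 94.4]
eef_rot: [-165.6, 88.1, -169.4]
wrist_force: [-1.4, -1.4, -1.7]
finger_gap: 19.8
```

```bash
python3 - <<'E'
from plan import *
show();s,R=st();p=s["tcp_pos"]
u=c2w(0,1,0)-c2w(0,0,0)
plan([(p+u*95,86.3)])
w=grab_frame("wrist");cv2.imwrite("pics/w5.png",w[...,::-1])
E
```

```text
t 18.35 tcp [ 624.7 -241.6   94.4] cr [ -81.9 -184.8   94.4] yawY 86.3 x [-0.033 -0.006 -0.999] F [-1.4 -1.4 -1.7] gap 19.8 q [ 42.  51. -41.  87.  38.  58.  77.]
[-0.0013, 0.1583, -0.0009, np.float64(-0.0001)]
```

View pics/w5.png

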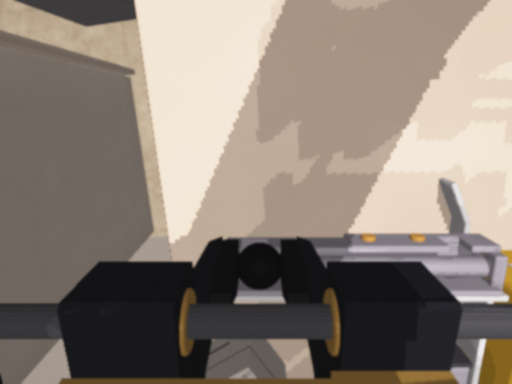

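The knob is held between the fingers at (260,265) and the handle is lifted. Now I slide the bolt.

Emit:
{"fn": "drive_tool", "kwargs": {
  "commands": [
    [0, 0.015, 0, 0],
    [0, 0.035, 0, 0],
    [0, 0.055, 0, 0],
    [0, 0.075, 0, 0],
    [0, 0.095, 0, 0],
    [-0.001, 0.115, 0, 0],
    [-0.001, 0.135, 0, 0],
    [-0.001, 0.15, -0.001, 0]
  ]
}}

```text
clock: 19.4
tcp_pos: [631.0, -150.4, 94.6]
eef_rot: [-165.8, 88.2, -169.5]
wrist_force: [-2.1, -1.9, 1.7]
finger_gap: 19.7
```

```bash
python3 - <<'E'
from plan import *
show();s,R=st();p=s["tcp_pos"];q=w2c(p)
print("slid",q[1]+184.8)
def A(th,y): return c2w(-106.5-42*(np.cos(th+.1)-np.cos(.1)),y,60+42*(np.sin(th+.1)-np.sin(.1)))
y=-184.8
plan([(A(1,y+98),86.3),(A(.85,y+98),86.3),(A(.7,y+98),86.3),(A(.6,y+98),86.3)])
E
```

```text
t 19.4 tcp [ 631.  -150.4   94.6] cr [-81.  -93.4  94.6] yawY 86.3 x [-0.031 -0.006 -1.   ] F [-2.1 -1.9  1.7] gap 19.7 q [ 36.  50. -41.  91.  38.  56.  68.]
slid 91.38366236401207
[0.0023, 0.011, -0.0045, np.float64(0.0001)]
[0.008, 0.011, -0.0133, np.float64(0.0001)]
[0.015, 0.011, -0.0212, np.float64(0.0001)]
[0.0202, 0.011, -0.0258, np.float64(0.0001)]
```

Emit:
{"fn": "drive_tool", "kwargs": {
  "commands": [
    [0.001, 0.006, -0.002, 0],
    [0.002, 0.011, -0.0045, 0],
    [0.005, 0.011, -0.009, 0],
    [0.008, 0.011, -0.013, 0],
    [0.011, 0.011, -0.017, 0],
    [0.014, 0.011, -0.02, 0],
    [0.014, 0.011, -0.02, 0],
    [0.014, 0.011, -0.02, 0]
  ]
}}

```text
clock: 20.4
tcp_pos: [619.4, -143.1, 86.5]
eef_rot: [-166.1, 88.2, -169.8]
wrist_force: [2.5, 0.4, -1.9]
finger_gap: 19.7
```

```bash
python3 - <<'E'
from plan import *
show();p=w2c(st()[0]["tcp_pos"])
plan([(c2w(-104,p[1],61),86.3)])
E
```

```text
t 20.4 tcp [ 619.4 -143.1   86.5] cr [-93.  -86.7  86.5] yawY 86.3 x [-0.03  -0.005 -1.   ] F [ 2.5  0.4 -1.9] gap 19.7 q [ 36.  49. -41.  93.  38.  54.  67.]
[0.043, 0.0002, -0.0171, np.float64(0.0001)]
```

Emit:
{"fn": "drive_tool", "kwargs": {
  "commands": [
    [0, 0, 0, 0],
    [0, 0, 0, 0],
    [0, 0, 0, 0],
    [0.01, 0, -0.006, 0],
    [0.02, 0, -0.012, 0],
    [0.03, 0, -0.017, 0],
    [0.042, 0, -0.017, 0],
    [0.042, 0, -0.017, 0]
  ],
  "fingers": -0.41
}}

```text
clock: 21.4
tcp_pos: [608.1, -142.4, 60.8]
eef_rot: [-166.9, 88.2, -170.6]
wrist_force: [0.1, -0.4, -0.2]
finger_gap: 25.8
```

```bash
python3 - <<'E'
from plan import *
show()
w=grab_frame("wrist");cv2.imwrite("pics/w6.png",w[...,::-1])
E
```

```text
t 21.4 tcp [ 608.1 -142.4   60.8] cr [-104.3  -86.8   60.8] yawY 86.3 x [-0.031 -0.005 -0.999] F [ 0.1 -0.4 -0.2] gap 25.8 q [ 36.  50. -40.  95.  40.  52.  66.]
```

View pics/w6.png

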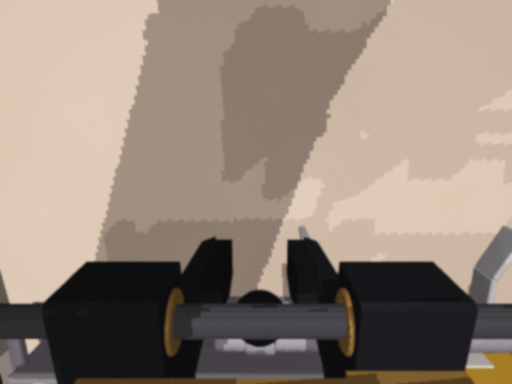

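The knob at (260,305) is between the open fingers, still up on the wall. I'll drag it slowly.

Emit:
{"fn": "drive_tool", "kwargs": {
  "commands": [
    [0, 0.003, 0, 0],
    [0, 0.0055, 0, 0],
    [0, 0.007, 0, 0],
    [0, 0.009, 0, 0],
    [0, 0.011, 0, 0],
    [0, 0.013, 0, 0],
    [0, 0.013, 0, 0],
    [0, 0.013, 0, 0]
  ]
}}

```text
clock: 22.45
tcp_pos: [608.9, -134.4, 61.2]
eef_rot: [-167.0, 88.2, -170.6]
wrist_force: [-0.5, -3.0, -0.6]
finger_gap: 26.1
```

Emit:
{"fn": "drive_tool", "kwargs": {
  "commands": [
    [0, 0.002, 0, 0],
    [0, 0.004, 0, 0],
    [0, 0.006, 0, 0],
    [0, 0.007, 0, 0],
    [0, 0.007, 0, 0],
    [0, 0.007, 0, 0],
    [0, 0.007, 0, 0],
    [0, 0.007, 0, 0]
  ]
}}

```text
clock: 23.45
tcp_pos: [609.3, -130.0, 61.3]
eef_rot: [-167.5, 88.2, -171.1]
wrist_force: [0.3, 0.0, -0.5]
finger_gap: 25.9
```

```bash
python3 - <<'E'
from plan import *
show()
w=grab_frame("wrist");cv2.imwrite("pics/w7.png",w[200:360,150:370,::-1])
a=cv2.imread("pics/w6.png")[200:360,150:370].astype(int);print(abs(a-w[200:360,150:370,::-1].astype(int)).mean())
# dark knob centroid between fingers
for im in(cv2.imread("pics/w6.png"),w[...,::-1]):
    m=(im[335:362,222:310].max(2)<40);print(m.sum(), (im[240:300,235:288].max(2)<40).sum(1)[::6])
E
```

```text
t 23.45 tcp [ 609.3 -130.    61.3] cr [-103.8  -74.3   61.3] yawY 86.4 x [-0.03  -0.005 -1.   ] F [ 0.3  0.  -0.5] gap 25.9 q [ 35.  50. -40.  95.  40.  51.  64.]
9.761183712121213
134 [ 0  0  0  0  0  0  0  0  0 25]
0 [ 0  0  0  0  0  0 27 35 38 40]
```

View pics/w7.png

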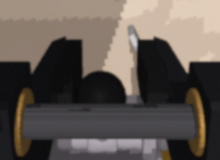

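The knob has come forward, with its top edge at raw v≈271 (294 before). I'll compare that with the projection for a dropped knob.

```bash
python3 - <<'E'
from plan import *
c=get_calibration("wrist");y=w2c(st()[0]["tcp_pos"])[1]
for th in(0,.2,.65):
    p=c2w(-65-42*np.cos(th+.1),y,50+42*np.sin(th+.1));u=w2px(c,p)
    d=np.linalg.norm(p-np.array(c["cam_to_world"])[:3,3]);print(th,np.round(u),"top v",round(u[1]-c["fx"]*10.5/d))
E
```

```text
0 [261. 262.] top v 239
0.2 [261. 274.] top v 250
0.65 [261. 316.] top v 291
```

Emit:
{"fn": "drive_tool", "kwargs": {
  "commands": [
    [0, -0.003, 0, 0],
    [0, -0.004, 0, 0],
    [0, -0.004, 0, 0],
    [0, -0.004, 0, 0],
    [0, -0.004, 0, 0],
    [0, -0.004, 0, 0],
    [0, -0.004, 0, 0],
    [0, -0.004, 0, 0]
  ]
}}

```text
clock: 24.5
tcp_pos: [609.1, -132.5, 61.2]
eef_rot: [-167.4, 88.2, -171.1]
wrist_force: [0.1, -0.6, -1.6]
finger_gap: 25.9
```

```bash
python3 - <<'E'
from plan import *
show()
w=grab_frame("wrist")
m=w.max(2)<40
print([(v,m[v,232:290].sum()) for v in range(230,300,4)], np.nonzero(m[285,232:290])[0]+232)
E
```

```text
t 24.5 tcp [ 609.1 -132.5   61.2] cr [-103.9  -76.7   61.2] yawY 86.3 x [-0.031 -0.005 -1.   ] F [ 0.1 -0.6 -1.6] gap 25.9 q [ 35.  50. -40.  95.  40.  51.  65.]
[(230, np.int64(0)), (234, np.int64(0)), (238, np.int64(0)), (242, np.int64(1)), (246, np.int64(2)), (250, np.int64(2)), (254, np.int64(2)), (258, np.int64(2)), (262, np.int64(2)), (266, np.int64(2)), (270, np.int64(2)), (274, np.int64(22)), (278, np.int64(35)), (282, np.int64(40)), (286, np.int64(44)), (290, np.int64(47)), (294, np.int64(49)), (298, np.int64(50))] [235 236 237 238 239 240 241 242 243 244 245 246 247 248 249 250 251 252
 253 254 255 256 257 258 259 260 261 262 263 264 265 266 267 268 269 270
 271 272 273 274 275 276 277 289]
```

Emit:
{"fn": "drive_tool", "kwargs": {
  "commands": [
    [0, 0.003, 0, 0],
    [0, 0.005, 0, 0],
    [0, 0.006, 0, 0],
    [0, 0.007, 0, 0],
    [0, 0.008, 0, 0],
    [0, 0.008, 0, 0],
    [0, 0.008, 0, 0],
    [0, 0.008, 0, 0]
  ]
}}

```text
clock: 25.55
tcp_pos: [609.4, -127.8, 61.2]
eef_rot: [-167.2, 88.2, -170.9]
wrist_force: [-0.3, -0.7, -1.5]
finger_gap: 26.3
```

```bash
cat > k.py <<'E'
from plan import *
show()
w=grab_frame("wrist")
m=w.max(2)<40
vs=[v for v in range(225,300) if m[v,236:288].sum()>12];v=vs[0]
n=np.nonzero(m[vs[0]+14 if v<285 else 298,234:288])[0]+234;print("top v",v,"cols",n.min(),n.max())
E
python3 k.py
```

```text
t 25.55 tcp [ 609.4 -127.8   61.2] cr [-103.9  -72.    61.2] yawY 86.3 x [-0.031 -0.005 -1.   ] F [-0.3 -0.7 -1.5] gap 26.3 q [ 34.  50. -40.  95.  40.  51.  64.]
top v 273 cols 234 271
```

Emit:
{"fn": "drive_tool", "kwargs": {
  "commands": [
    [0, 0.002, 0, 0],
    [0, 0.003, 0, 0],
    [0, 0.004, 0, 0],
    [0, 0.005, 0, 0],
    [0, 0.006, 0, 0],
    [0, 0.006, 0, 0],
    [0, 0.006, 0, 0],
    [0, 0.006, 0, 0]
  ]
}}

```text
clock: 26.6
tcp_pos: [609.6, -124.1, 61.2]
eef_rot: [-167.6, 88.2, -171.2]
wrist_force: [-1.5, -1.7, -0.5]
finger_gap: 25.7
```

```bash
python3 k.py
```

```text
t 26.6 tcp [ 609.6 -124.1   61.2] cr [-103.9  -68.3   61.2] yawY 86.3 x [-0.031 -0.005 -1.   ] F [-1.5 -1.7 -0.5] gap 25.7 q [ 34.  50. -40.  95.  40.  51.  64.]
top v 273 cols 234 271
```

Emit:
{"fn": "drive_tool", "kwargs": {
  "commands": [
    [0, 0.002, 0, 0],
    [0, 0.003, 0, 0],
    [0, 0.004, 0, 0],
    [0, 0.005, 0, 0],
    [0, 0.006, 0, 0],
    [0, 0.007, 0, 0],
    [0, 0.007, 0, 0],
    [0, 0.007, 0, 0]
  ]
}}

```text
clock: 27.65
tcp_pos: [609.8, -121.5, 61.1]
eef_rot: [-163.8, 88.2, -167.6]
wrist_force: [0.2, -6.3, 0.2]
finger_gap: 25.7
```

```bash
python3 k.py; cp /dev/null /dev/null; python3 - <<'E'
from plan import *
w=grab_frame("wrist");t=grab_frame("scene")
a=cv2.resize(w[180:372,130:386,::-1],(512,384),interpolation=cv2.INTER_CUBIC)
b=cv2.resize(t[150:230,205:345,::-1],(672,384),interpolation=cv2.INTER_CUBIC)[:,:]
cv2.imwrite("pics/w8.png",np.hstack([cv2.resize(a,(400,300)),cv2.resize(b,(400,300))]))
E
```

```text
t 27.65 tcp [ 609.8 -121.5   61.1] cr [-103.9  -65.8   61.1] yawY 86.3 x [-0.031 -0.007 -0.999] F [ 0.2 -6.3  0.2] gap 25.7 q [ 34.  50. -40.  95.  40.  51.  63.]
top v 273 cols 234 270cp: '/dev/null' and '/dev/null' are the same file
```

View pics/w8.png

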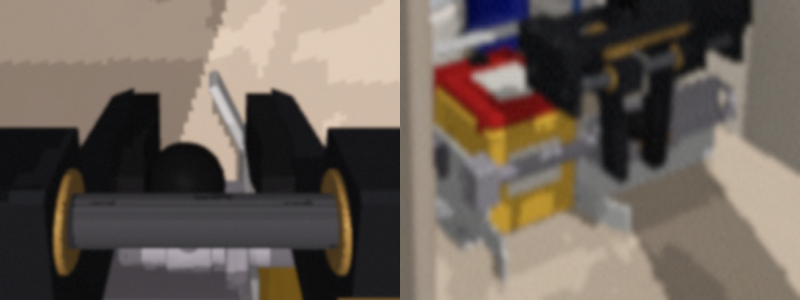

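Emit:
{"fn": "drive_tool", "kwargs": {
  "commands": [
    [0, -0.004, 0, 0],
    [0, -0.004, 0, 0],
    [0, -0.004, 0, 0],
    [0, -0.004, 0, 0],
    [0, -0.004, 0, 0],
    [0, -0.004, 0, 0],
    [0, -0.004, 0, 0],
    [0, -0.004, 0, 0]
  ]
}}

```text
clock: 28.8
tcp_pos: [609.6, -123.9, 61.2]
eef_rot: [-163.9, 88.2, -167.6]
wrist_force: [0.7, 0.1, -0.3]
finger_gap: 26.3
```

```bash
python3 k.py; python3 - <<'E'
from plan import *
c=get_calibration("wrist")
for th in(0,.1,.2,.3,.4,.5,.6,.7): # ball top silhouette
    y=w2c(st()[0]["tcp_pos"])[1];p=c2w(-65-42*np.cos(th+.1),y,50+42*np.sin(th+.1));u=w2px(c,p)
    d=np.linalg.norm(p-np.array(c["cam_to_world"])[:3,3]);print(th,np.round(u),round(c["fx"]*10.5/d,1))
w=grab_frame("wrist");m=w.max(2)<40
for v in (274,278,282,286,290,294,298,302): 
    n=np.nonzero(m[v,232:289])[0]+232; print(v,n.min(),n.max(),len(n))
E
```

```text
t 28.8 tcp [ 609.6 -123.9   61.2] cr [-103.9  -68.2   61.2] yawY 86.3 x [-0.031 -0.007 -0.999] F [ 0.7  0.1 -0.3] gap 26.3 q [ 34.  50. -40.  95.  40.  51.  64.]
top v 272 cols 234 273
0 [261. 262.] 23.1
0.1 [261. 267.] 23.6
0.2 [261. 274.] 24.1
0.3 [261. 282.] 24.5
0.4 [261. 291.] 25.0
0.5 [260. 300.] 25.3
0.6 [260. 311.] 25.6
0.7 [260. 322.] 25.7
274 240 288 25
278 234 288 36
282 232 271 40
286 232 273 42
290 232 274 43
294 232 275 44
298 232 276 45
302 232 275 44
```

Emit:
{"fn": "drive_tool", "kwargs": {
  "commands": [
    [0, -0.003, 0, 0],
    [0, -0.006, 0, 0],
    [0, -0.006, 0, 0],
    [0, -0.006, 0, 0],
    [0, -0.006, 0, 0],
    [0, -0.006, 0, 0],
    [0, -0.006, 0, 0],
    [0, -0.006, 0, 0]
  ],
  "fingers": -0.1
}}

```text
clock: 29.9
tcp_pos: [609.4, -127.5, 61.2]
eef_rot: [-163.9, 88.2, -167.6]
wrist_force: [-0.2, -0.8, -0.3]
finger_gap: 39.6
```

```bash
python3 - <<'E'
from plan import *
show();w=grab_frame("wrist");m=w.max(2)<40
cv2.imwrite("pics/w9.png",w[...,::-1])
for v in range(236,306,6):
    n=np.nonzero(m[v,215:305])[0]+215; print(v,n.min() if len(n) else 0,n.max() if len(n) else 0,len(n))
E
```

```text
t 29.9 tcp [ 609.4 -127.5   61.2] cr [-103.9  -71.8   61.2] yawY 86.3 x [-0.031 -0.007 -0.999] F [-0.2 -0.8 -0.3] gap 39.6 q [ 34.  50. -40.  95.  40.  51.  64.]
236 0 0 0
242 215 304 4
248 215 304 4
254 215 304 4
260 215 304 5
266 215 304 5
272 215 304 23
278 215 304 39
284 239 304 44
290 237 283 47
296 236 285 50
302 236 285 50
```

Emit:
{"fn": "drive_tool", "kwargs": {
  "commands": [
    [-0.015, 0, 0.003, 0],
    [-0.028, 0, 0.005, 0],
    [-0.028, 0, 0.005, 0],
    [-0.028, 0, 0.005, 0],
    [-0.028, 0, 0.005, 0],
    [-0.028, 0, 0.005, 0],
    [-0.028, 0, 0.005, 0],
    [-0.028, 0, 0.005, 0]
  ],
  "fingers": -1,
  "squeeze": 8
}}

```text
clock: 30.95
tcp_pos: [612.7, -127.6, 77.8]
eef_rot: [-164.0, 88.2, -167.7]
wrist_force: [-0.9, 0.5, 1.2]
finger_gap: 20.1
```

Emit:
{"fn": "drive_tool", "kwargs": {
  "commands": [
    [0.002, 0, -0.001, 0],
    [0.004, 0, -0.002, 0],
    [0.006, 0, -0.003, 0],
    [0.008, 0, -0.004, 0],
    [0.01, 0, -0.005, 0],
    [0.01, 0, -0.005, 0],
    [0.01, 0, -0.005, 0],
    [0.01, 0, -0.005, 0]
  ]
}}

```text
clock: 31.95
tcp_pos: [609.9, -128.0, 71.9]
eef_rot: [-162.6, 88.2, -166.3]
wrist_force: [2.5, -3.4, -0.9]
finger_gap: 20.1
```

```bash
python3 -c "
from plan import *
show()"
```

```text
t 31.95 tcp [ 609.9 -128.    71.9] cr [-103.4  -72.3   71.9] yawY 86.3 x [-0.031 -0.007 -1.   ] F [ 2.5 -3.4 -0.9] gap 20.1 q [ 35.  49. -40.  95.  39.  52.  64.]
```

Emit:
{"fn": "drive_tool", "kwargs": {
  "commands": [
    [0.003, 0, -0.001, 0],
    [0.006, 0, -0.002, 0],
    [0.009, 0, -0.003, 0],
    [0.012, 0, -0.004, 0],
    [0.015, 0, -0.005, 0],
    [0.018, 0, -0.005, 0],
    [0.02, 0, -0.005, 0],
    [0.02, 0, -0.005, 0]
  ]
}}

```text
clock: 32.95
tcp_pos: [606.9, -128.0, 60.9]
eef_rot: [-161.3, 88.2, -165.0]
wrist_force: [0.5, -3.8, 7.8]
finger_gap: 20.2
```

```bash
python3 - <<'E'
from plan import *
show();w=grab_frame("wrist");m=w.max(2)<40
for v in range(224,300,6):
    n=np.nonzero(m[v,240:282])[0]+240; print(v,n.min() if len(n) else 0,n.max() if len(n) else 0,len(n))
E
```

```text
t 32.95 tcp [ 606.9 -128.    60.9] cr [-106.4  -72.4   60.9] yawY 86.3 x [-0.03  -0.008 -1.   ] F [ 0.5 -3.8  7.8] gap 20.2 q [ 34.  50. -40.  96.  40.  51.  64.]
224 0 0 0
230 0 0 0
236 0 0 0
242 0 0 0
248 252 265 14
254 243 275 33
260 240 281 42
266 240 281 42
272 240 281 42
278 240 281 42
284 243 275 33
290 251 267 17
296 0 0 0
```

The knob went down with no resistance to the bottom stop (Fz +7.8), to the same TCP pose as when it lay in the first notch. I'll test the notch with a small side pull.

Emit:
{"fn": "drive_tool", "kwargs": {
  "commands": [
    [0, -0.003, 0, 0],
    [0, -0.006, 0, 0],
    [0, -0.008, 0, 0],
    [0, -0.01, 0, 0],
    [0, -0.012, 0, 0],
    [0, -0.012, 0, 0],
    [0, -0.012, 0, 0],
    [0, -0.012, 0, 0]
  ]
}}

```text
clock: 34.0
tcp_pos: [606.6, -132.2, 61.1]
eef_rot: [-168.1, 88.3, -171.7]
wrist_force: [1.4, 6.3, 3.4]
finger_gap: 19.7
```

Emit:
{"fn": "drive_tool", "kwargs": {
  "commands": [
    [0, 0, 0, 0],
    [0, 0, 0, 0],
    [0, 0, 0, 0],
    [0, 0, 0, 0],
    [-0.05, 0, 0, 0],
    [-0.12, 0, 0, 0],
    [-0.2, 0, -0.02, 0],
    [-0.2, 0, -0.02, 0]
  ],
  "fingers": 0
}}

```text
clock: 35.0
tcp_pos: [600.0, -131.0, 185.2]
eef_rot: [-162.6, 88.6, -166.2]
wrist_force: [0.5, 0.4, -0.5]
finger_gap: 43.9
```

```bash
python3 - <<'E'
from plan import *
show();w=grab_frame("wrist");t=grab_frame("top");c=get_calibration("wrist")
cv2.imwrite("pics/fin.png",np.hstack([w[:,80:440,::-1],cv2.resize(t[110:240,200:330,::-1],(384,384),interpolation=cv2.INTER_CUBIC)]))
for y in(-74,-70):
  for th in(0,.3,.65): print(y,th,np.round(w2px(c,c2w(-65-42*np.cos(th+.1),y,50+42*np.sin(th+.1)))))
E
```

```text
t 35.0 tcp [ 600.  -131.   185.2] cr [-113.1  -75.8  185.2] yawY 86.3 x [-0.024 -0.006 -1.   ] F [ 0.5  0.4 -0.5] gap 43.9 q [ 39.  41. -46.  94.  33.  61.  69.]
-74 0 [264. 207.]
-74 0.3 [264. 216.]
-74 0.65 [264. 231.]
-70 0 [269. 207.]
-70 0.3 [269. 216.]
-70 0.65 [270. 231.]
```

View pics/fin.png

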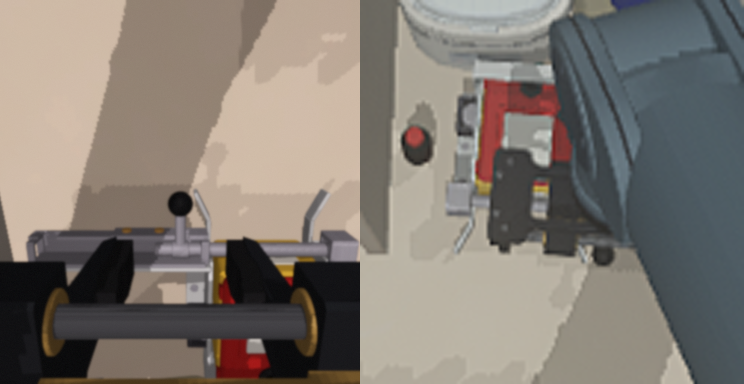

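The knob is at raw (260,204); the projection for a fully dropped handle is v=207, against 231 for a handle on the wall. The rod lies across the mouth into the keeper, the box is home, and the gripper is clear.

```bash
python3 -c "
from plan import *
show();print(ticket.close_job())"
```

```text
t 35.1 tcp [ 598.1 -131.4  181.4] cr [-115.   -76.3  181.4] yawY 86.3 x [-0.029 -0.005 -1.   ] F [ 0.2 -0.1 -1. ] gap 43.9 q [ 39.  41. -46.  94.  33.  61.  69.]
the job is handed in; nothing more can be done
None
```

The container is home in its cradle and bolted in, and I handed the job in at 35 s of the 67 s allowed; no verdict was reported.

**Container:** I squared it with a two-finger side push, then pushed it from behind through the clips. It stopped hard against the back at about 22 N on the wrist, with the TCP where the cradle fit puts the home position.

**Bolt:** I lifted the handle, slid the bolt across and felt for the far notch. The bolt ended about 112 mm across.

**Last checks:**
- In the wrist view the knob is within 3 pixels of where a fully dropped handle should be.
- A sideways pull was stopped by the notch at about 6 N.
- The gripper is clear and touches nothing; in my last views the red-capped bottle looks unmoved, but the caddy and file stand were out of frame.

**What disagreed:**
- The handle did not drop when I let go of it. It hung about 0.45 rad up until I gripped the knob and guided it down, which took no force until it reached the bottom.
- The wrist and top cameras disagreed by about 4 mm on the knob's sideways position, within what the grip could take up.

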